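Move the orange sample tub to the other nested stack and snap it home

ROBOT

A 7-joint arm with a two-finger parallel gripper is mounted at the origin on the work surface. World frame = base frame: x ahead of the robot, y to its left, z up, the work surface at z = 0. Lengths are in m, angles in rad, forces in N, time in s.
With the tool pointing down it reaches from about 0.425 to 0.925 m from the base axis. Payload 6.8 kg.
Tool frame: the origin (TCP) lies on the front face of the gripper's body, between the roots of the fingers; the fingertips stand 73 mm ahead of it and the grasp point (between the pads) lies 54 mm ahead of it (env.nose_length is the distance from the TCP to the fingertips, in m); z points along the fingers, y is the line along which they close (so a half turn about z gives the same grasp; the last joint's range is limited). The gripper opens to 85 mm and grips with 20 to 120 N. Pads are 22 mm wide; open, the fingers measure 114 mm over their backs; the gripper's body (76 mm by 85 mm) begins 54 mm behind the grasp point. The pads swing forward as they close: fully open they stand 13 mm farther back than shut.
Start: joints at [1.045, 0.477, 0.022, 1.555, -0.011, 1.109, -0.083], TCP at [0.274, -0.617, 0.304] pointing down, gripper open.
Joint ranges: [-2.96, 2.96], [-0.34, 2.1], [-1.41, 1.46], [0.24, 2.44], [-1.37, 4.51], [0.17, 1.92], [-2.96, 2.96]. Speed limits (rad/s): [2.39, 2.39, 3.14, 3.14, 3.14, 3.14, 3.14].

INTERFACE

Orientations are given as a unit quaternion [w, x, y, z].
In Python, from cell import env, kin, camera, calibration, job gives the robot as it stands. The module is installed in compiled form; this text tells all that it offers. Calls block until the motion is done:
- env.reach(position, orientation): joint-space move of the TCP to a pose.
- env.movel(position, velocity=0.15, rot=None, stop_force=None): straight line of the TCP; rot=None keeps the orientation; velocity is the mean speed in m/s. With stop_force (N) it stops when the force on the tool has changed by that much, and returns True; else False.
- env.goto_joints(angles): joint-space move.
- env.grip(opening, f_grip=None): finger opening in m; f_grip is the grip in N (None keeps the last); returns when the fingers have stopped.
- env.dwell(seconds).
- kin.inverse_kinematics(position, orientation): joint angles nearest the present ones, or None.
- env.get_state(): the state.
- camera(name): name is "scene" or "top"; returns (picture, depth): 480x640x3 uint8, blue, green, red; 480x640 float32, m along the optical axis (not along the pixel's ray), 0 where there is no reading.
- calibration(name): a dict with "fx", "fy", "cx", "cy" (pixels), "rvec" (rotation vector, rad) and "tvec" (3), from world to camera coordinates, as OpenCV has them. Camera axes: x right, y down, z forward; pixel columns grow to the right and rows downward; lengths in m; the calibration is good to about 2 mm. A picture is of the moment at which its call begins. calibration takes no time and is no camera call.
A pose or a line that the arm cannot do raises env.PlanningError and nothing moves.
- job.job_done(): hands the job in; it is judged then, once.
The state is a dict: "time": time; "qpos": joint angles; "joint_velocities": joint speeds; "joint_torque": joint torques, N m; "tcp_pos": TCP position; "orientation": TCP orientation; "force": force on the tool from outside, world axes, zero at the start; "torque": the same for the moment, N m; "opening": finger opening in m; "gripper_force": force on a finger pad.
Only numpy, scipy, OpenCV 4.12 (cv2) and the standard library are available. Lean on these libraries where they do the work, as an engineer would, in place of code of your own. Each camera call takes 0.05 s, during which the arm holds its last target. There are 200 camera calls.

TASK

Free the orange tub from the white tub in the hook stand by turning it counter-clockwise (seen from above) out from under the hooks and lifting it off. Nest it into the white tub inside the blue ring: the ring may stand at any angle, so look or feel, turning the tub gently, until its three tabs drop into the ring's three notches and it rests on the black catches. Let go, then press it down gently until it snaps under the catches, fully home and level; do not crush the tubs, and leave the other things on the bench where they are.

Things in the scene. Friction and masses are not known exactly. Their poses are not given: they have to be found in the camera images.
- tub: Orange hollow plastic tub, open on top, 62 mm tall, 40 to 85 g. Origin: centre of its underside, z up its axis. Tapers from 50 mm wide under its flange to 45 mm at the foot; inside 41 mm wide at the floor, 5 mm above the origin. Flange 70 mm across, 30 to 34 mm above the origin; three tabs on it, 10 mm wide, reach 44 mm from the axis at 0 (own +x), 120, 240 degrees.
- tub_rim (a point): Centre of the orange tub's mouth, 62 mm above its origin. The round collar from the flange up to this rim is 28 mm tall, 60 mm in outer and 54 mm in inner diameter: it can be gripped at any yaw, with the fingertips kept above the hooks or catches.
- hook_stand: Fixed grey round foot, 124 mm across, 8 mm thick, with a white tub (same shape as the orange one) fixed upright in it, rim 70 mm above the origin, which is the centre of the foot's underside, on the axis. Three steel hooks at 0 (own +x), 120, 240 degrees. The orange tub starts nested in it, a tab under each hook, its origin 40 mm above this one.
- hook0 (a point): Inner end of the top of the first hook: 38 mm from the stand's axis, 80 mm above its origin. Hooks are 12 mm wide, undersides 76 mm up, on posts 46 to 52 mm from the axis. Stops block clockwise turning; turning the orange tub counter-clockwise (growing yaw) by 0.5 to 1.2 rad brings its tabs clear, then it lifts straight out.
- catch_stand: Fixed dark foot, 124 mm across, with a white tub (same shape) fixed upright in it, rim 70 mm above the origin, which is the centre of the foot's underside, on the axis. Around it a stiff-turning blue ring wall, 77 to 90 mm across, top 92 mm up, at any angle (not told by any pose; axes of this body do not show it). Home, the orange tub's origin is 40 mm above this one.
- ring_top (a point): Point on the stand's axis level with the ring wall's top, 92 mm above the stand's origin. The wall has three notches 24 mm wide, 120 degrees apart. With its tabs on the wall a nested tub stands with its origin 62 mm above the stand's and can be turned; with tabs over the notches it drops 9 to 10 mm onto the catches. The wall yields to turning only at 0.4 Nm.
- catch_line (a point): Point on the stand's axis 77 mm above its origin, level with the inner edges (32 mm from the axis) of the three black sprung catches midway between the notches; the heads slope up and outward. A tub resting on the slopes has its origin about 53 mm above the stand's; 4 to 10 N of push snaps its flange under the catches and onto the white rim: home.
- tube_block: Bystander: white block 100 x 190 mm, 116 mm tall over the eight orange- and red-capped tubes in it; origin at the centre of its underside.
- vial_rack: Bystander: steel wire rack 80 x 180 mm with red-capped vials, 93 mm tall; origin at the centre of its underside.
- bottle: Bystander: amber bottle, 64 mm wide, 150 mm tall; origin at the centre of its underside.
- jar: Bystander: small white jar with a blue cap, 60 mm wide, 55 mm tall; origin at the centre of its underside.
Things that resemble listed ones, but are neither listed nor needed, are in the scene too. Leave any turquoise or yellow look-alike of the hook_stand alone.

How it is judged:
On the way, in this order (a step that is already met when the one before it is completed fails the run):
1. the orange tub is turned free and lifted clear of the hook stand (z of tub in the frame of hook_stand above 0.09 m), for 0.1 s.
2. the tub rests nested on the three catches, its tabs in the notches, not yet pressed home, and is let go (horizontal distance between tub and catch_stand below 0.006 m and z of tub in the frame of catch_stand between 0.046 and 0.0565 m and angle between tub's own z axis and vertical below 0.15 rad and linear speed of tub below 0.02 m/s and contact force between tub and the fingers below 0.1 N), for 0.2 s.
At the end, for the whole second after the job is handed in: The orange tub is nested home in the white tub of the catch stand: its axis within 4 mm, its flange down within 2 mm of the white rim and under all the catches, tilted less than 0.05 rad, at rest and let go (horizontal distance between tub and catch_stand below 0.004 m and z of tub in the frame of catch_stand between 0.037 and 0.042 m and angle between tub's own z axis and vertical below 0.05 rad and linear speed of tub below 0.01 m/s); the robot touches nothing.
It fails at once if the orange tub is pressed on the catch stand, its ring or catches with more than 70 N (contact force between tub and catch_stand above 70 N).
It fails at once if a bystander is moved by more than 20 mm (distance of any of tube_block, vial_rack, bottle, jar from where it was at the start of the episode above 0.02 m).
It also fails if it takes over 72 s, if anything falls off the work surface, if the arm or the gripper's body presses on something with over 40 N, if the wrist force passes 120 N, or if a joint passes its speed limit or range.

## Working session

There is one attempt and no reset: what is moved stays moved. The work goes in short steps, each a Python script; the robot and the scene stay as the last script left them, time stands still between calls to the robot, and variables do not carry over. Pictures are saved under pics/ and viewed, at most 10 in all, crops included, and the job is handed in when it is done.

```bash
mkdir -p pics; python3 - <<'E'
from cell import env,camera,calibration
import cv2,numpy as np
for n in("scene","top"):
    p,d=camera(n); cv2.imwrite(f"pics/{n}0.png",p); np.save(f"{n}0.npy",d)
    print(n,calibration(n))
s=env.get_state();print(s["time"],s["orientation"],s["force"],s["opening"])
E
```

```text
scene {'fx': 445.756421178932, 'fy': 445.756421178932, 'cx': 319.6857597254234, 'cy': 239.67046357436323, 'rvec': array([ 0.71828089,  2.7447051 , -0.89140976]), 'tvec': array([ 0.45217785, -0.17582087,  1.31315184])}
top {'fx': 538.4339052368247, 'fy': 538.4339052368247, 'cx': 317.82980097532027, 'cy': 241.74095642306153, 'rvec': array([ 2.0441884 , -2.17675965,  0.23212572]), 'tvec': array([0.03200492, 0.528318  , 1.23205258])}
0.1 [-7.89183400e-04  9.78256698e-01  2.07396160e-01 -2.08543158e-04] [-0.09207819 -0.45883469 -0.82230575] 0.08576034314325312
```

View pics/scene0.png

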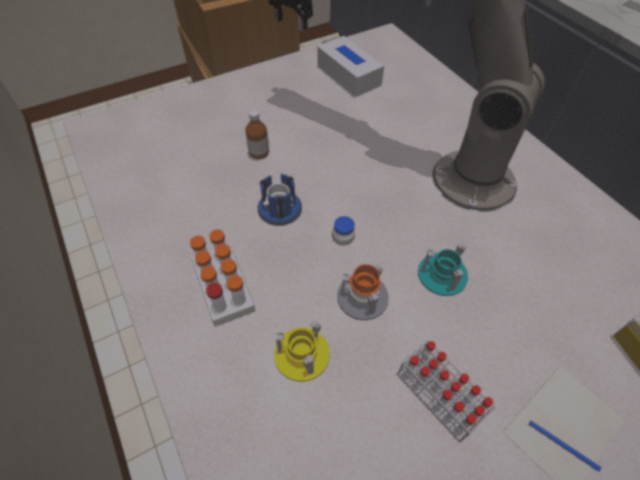

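View pics/top0.png

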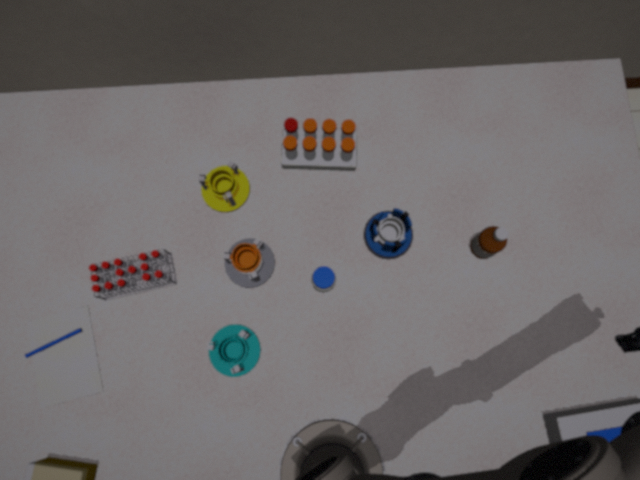

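Candidates for the orange tub in the scene picture are the orange tub in the grey foot (365,282), teal (445,265), yellow (300,350) and the orange tube caps (~215,265). I choose the one in the grey foot. The catch stand is the dark-blue foot at (280,205) in the scene picture and (389,233) in the top one. I'll check both in a close crop.

```bash
cat > h.py <<'E'
import cv2,numpy as np
from cell import env,kin,camera,calibration,job
def cam(n):
    c=calibration(n);R=cv2.Rodrigues(c["rvec"])[0];K=np.array([[c["fx"],0,c["cx"]],[0,c["fy"],c["cy"]],[0,0,1]])
    return K,R,np.array(c["tvec"])
def ray(n,uv,z):
    K,R,t=cam(n);o=-R.T@t;d=R.T@np.linalg.inv(K)@np.array([*uv,1.]);return o+d*(z-o[2])/d[2]
def proj(n,p):
    K,R,t=cam(n);q=K@(R@np.array(p)+t);return q[:2]/q[2]
def cloud(n,d,box):
    K,R,t=cam(n);u0,v0,u1,v1=box;v,u=np.mgrid[v0:v1,u0:u1];z=d[v0:v1,u0:u1]
    P=np.stack([(u-K[0,2])/K[0,0]*z,(v-K[1,2])/K[1,1]*z,z],-1)
    return (P-t)@R
E
python3 - <<'E'
from h import *
t=cv2.imread("pics/top0.png");s=cv2.imread("pics/scene0.png")
c=lambda p,u,v,r:cv2.resize(p[v-r:v+r,u-r:u+r],(400,300 if 0 else 400),interpolation=cv2.INTER_CUBIC)
a=[cv2.resize(x,(300,300),interpolation=cv2.INTER_CUBIC) for x in (t[224:294,212:282],t[198:268,354:424],s[242:322,322:402],s[165:235,245:315])]
cv2.imwrite("pics/crop.png",np.vstack([np.hstack(a[:2]),np.hstack(a[2:])]))
d=np.load("top0.npy")
# orange tub
hsv=cv2.cvtColor(t,cv2.COLOR_BGR2HSV)
def comp(m,box):
    k=np.zeros(m.shape,np.uint8);u0,v0,u1,v1=box;k[v0:v1,u0:u1]=m[v0:v1,u0:u1]
    ct=max(cv2.findContours(k,0,2)[0],key=cv2.contourArea);return cv2.minEnclosingCircle(ct),cv2.fitEllipse(ct)
m=cv2.inRange(hsv,(3,150,60),(20,255,255))
print("tub",comp(m,(212,224,282,294)))
(e,_)=comp(m,(212,224,282,294));print(ray("top",e[0],.1))
m=cv2.inRange(hsv,(95,100,30),(125,255,255));e=comp(m,(350,195,430,270));print("blue",e,ray("top",e[0][0],.005),ray("top",e[1][0],.005))
for n,b in(("tub",(212,224,282,294)),("catch",(354,198,424,268))):
    P=cloud("top",d,b);z=P[...,2]
    print(n,np.histogram(z,np.arange(-.01,.13,.01)))
    if n=="tub": q=P[(z>.094)&(z<.108)]
    else: q=P[(z>.085)&(z<.097)]
    print(len(q),q.mean(0),cv2.minEnclosingCircle(q[:,:2].astype(np.float32)))
    q=P[(z>.003)&(z<.014)];print("foot",len(q),cv2.minEnclosingCircle(q[:,:2].astype(np.float32)))
E
```

```text
tub (((245.5, 256.8999938964844), 14.624048233032227), ((245.5821533203125, 257.0419006347656), (27.346973419189453, 28.18217658996582), 72.51563262939453))
[0.49477886 0.16738519 0.1       ]
blue (((389.0, 232.5), 24.520498275756836), ((389.1078186035156, 232.82431030273438), (40.640987396240234, 44.625816345214844), 51.59224319458008)) [ 0.55284235 -0.18094242  0.005     ] [ 0.55199587 -0.18113597  0.005     ]
tub (array([1486, 2211,  204,   11,   30,  249,   44,   95,  297,  112,   65,
         81,    0,    0]), array([-0.01,  0.  ,  0.01,  0.02,  0.03,  0.04,  0.05,  0.06,  0.07,
        0.08,  0.09,  0.1 ,  0.11,  0.12,  0.13]))
128 [0.49990078 0.17105933 0.10077021] ((0.4993340075016022, 0.17089636623859406), 0.030453143641352654)
foot 1334 ((0.5106414556503296, 0.17938940227031708), 0.12261074036359787)
catch (array([1594, 1609,  632,   71,  160,  149,   79,  162,   92,  147,  188,
          0,    0,    0]), array([-0.01,  0.  ,  0.01,  0.02,  0.03,  0.04,  0.05,  0.06,  0.07,
        0.08,  0.09,  0.1 ,  0.11,  0.12,  0.13]))
278 [ 0.548666   -0.17701318  0.09101281] ((0.5490428805351257, -0.1774940937757492), 0.049514539539813995)
foot 970 ((0.552591860294342, -0.18329517543315887), 0.1192171648144722)
```

View pics/crop.png

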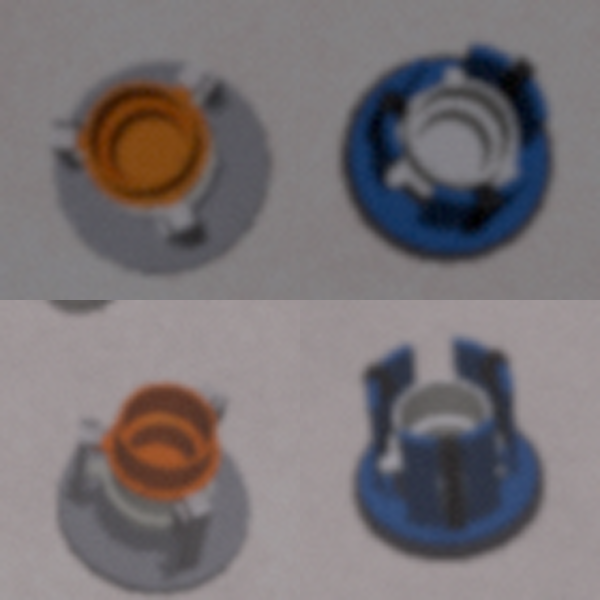

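The crop confirms the choice: the orange tub sits nested in the grey foot under three steel hooks, at about (150,140) in the crop. The blue ring with its black catches is empty, and the notches show at about (455,75) and (400,185). Next I'll measure the hook and notch angles from depth.

```bash
python3 - <<'E'
from h import *
from scipy.optimize import least_squares as ls
def circ(q,r,c):
    return ls(lambda c:np.hypot(*(q[:,:2]-c).T)-r,c,loss="soft_l1",f_scale=.002).x
t=cv2.imread("pics/top0.png");hsv=cv2.cvtColor(t,cv2.COLOR_BGR2HSV)
D={n:np.load(n+"0.npy") for n in("top","scene")}
B={"top":((212,224,282,294),(354,198,424,268)),"scene":((322,242,402,322),(245,165,315,235))}
def fold(a): return np.angle(np.exp(3j*a).mean())/3
for n in B:
    print(n)
    P=cloud(n,D[n],B[n][0]).reshape(-1,3);z=P[:,2]
    q=P[(z>.095)&(z<.108)];c=circ(q,.0285,q[:,:2].mean(0));print("tub",c,len(q))
    r=np.hypot(*(P[:,:2]-c).T);h=P[(r>.038)&(r<.056)&(z>.05)&(z<.09)]
    a=np.arctan2(*(h[:,:2]-c).T[::-1]);print("hooks",len(h),np.histogram(np.degrees(a)%360,36,(0,360))[0],fold(a))
    P=cloud(n,D[n],B[n][1]).reshape(-1,3);z=P[:,2]
    q=P[(z>.084)&(z<.1)];c=circ(q,.0418,q[:,:2].mean(0));
    w=P[(z>.064)&(z<.074)];w=w[np.hypot(*(w[:,:2]-c).T)<.036];print("catch",c,len(q),"whiterim",circ(w,.0285,c))
    a=np.arctan2(*(q[:,:2]-c).T[::-1]);print("wall",np.histogram(np.degrees(a)%360,36,(0,360))[0],fold(a),"notch",fold(a)+np.pi/3)
s=kin.inverse_kinematics([.5,.17,.25],[0,1,0,0]);print(s)
s=kin.inverse_kinematics([.55,-.18,.25],[0,1,0,0]);print(s)
E
```

```text
top
tub [0.49900943 0.17079197] 125
hooks 175 [ 0  0  0  0  0  0  5 23 28  3  0  0  0  0  0  0  0  0  7 24 27  2  0  0
  0  0  0  0  0  0 15 20 18  3  0  0] -0.7131279028435736
catch [ 0.5478582 -0.176456 ] 295 whiterim [ 0.54854891 -0.17653082]
wall [ 0  0  2  9  9 10 15 16  8 11  9  3  0  0  1 12 11 12 13 16  9  9  9  3
  0  0  2 11 11 11 17 20 10 11 12  3] -0.8765714837220125 notch 0.17062606747458509
scene
tub [0.49884296 0.1703237 ] 198
hooks 218 [ 0  0  0  0  0  0 22 40 43  5  0  0  0  0  0  0  0  0 12 15 13  1  0  0
  0  0  0  0  0  0  9 14 42  2  0  0] -0.7126036209912123
catch [ 0.54879938 -0.17653594] 295 whiterim [ 0.54819664 -0.17761301]
wall [ 0  0  3 11 15 14 13 14 11 12 11  5  0  0  0 11  6  8 15 15 13 11 13  5
  0  0  4 11 12  9 17 13  3  8  9  3] -0.8657836791510771 notch 0.1814138720455205
[ 0.07909473  0.36866065 -0.64090279  1.92607331  0.27148413  0.9331656
 -2.26383406]
[ 0.29974056  0.38095333 -0.11537648  1.83834309  0.05360975  0.9252841
 -1.41049833]
```

```bash
cat >> h.py <<'E'
def Q(psi): return [0,np.cos(psi/2),np.sin(psi/2),0]
TUB=np.array([.499,.1705]);CAT=np.array([.5484,-.1768])
def st(*a):
    s=env.get_state();print(*a,"t%.1f"%s["time"],"tcp",s["tcp_pos"].round(4) if hasattr(s["tcp_pos"],"round") else s["tcp_pos"],"F",np.round(s["force"],1),"T",np.round(s["torque"],2),"op %.4f gf %.1f"%(s["opening"],s["gripper_force"]));return s
E
python3 - <<'E'
from h import *
for psi in np.arange(-.5,3.2,.25):
    a=kin.inverse_kinematics([*TUB,.16],Q(psi));b=kin.inverse_kinematics([*TUB,.16],Q(psi+.9));c=kin.inverse_kinematics([*CAT,.18],Q(psi+.9))
    print("%.2f"%psi,*(None if x is None else np.round(x,2) for x in (a,b,c)))
E
```

```text
-0.50 [-0.11  0.46 -0.41  2.01  0.27  0.73 -2.76] [ 0.02  0.49 -0.59  2.    0.39  0.76 -1.97] [ 0.34  0.47 -0.18  1.89  0.12  0.79 -1.07]
-0.25 [-0.09  0.46 -0.44  2.    0.29  0.73 -2.53] [ 0.1   0.52 -0.69  1.99  0.46  0.79 -1.78] [ 0.38  0.47 -0.23  1.89  0.15  0.79 -0.85]
0.00 [-0.06  0.47 -0.48  2.    0.32  0.74 -2.3 ] [ 0.16  0.54 -0.76  1.99  0.52  0.81 -1.58] [ 0.42  0.48 -0.28  1.89  0.18  0.8  -0.62]
0.25 [-0.01  0.48 -0.54  2.    0.36  0.75 -2.09] [ 0.19  0.56 -0.81  1.99  0.55  0.83 -1.36] [ 0.46  0.48 -0.33  1.88  0.21  0.81 -0.4 ]
0.50 [ 0.05  0.5  -0.63  2.    0.42  0.77 -1.89] [ 0.22  0.58 -0.85  1.98  0.58  0.84 -1.13] [ 0.49  0.49 -0.38  1.88  0.24  0.81 -0.18]
0.75 [ 0.13  0.53 -0.73  1.99  0.49  0.8  -1.7 ] [ 0.19  0.56 -0.82  1.99  0.55  0.83 -0.86] [ 0.53  0.5  -0.42  1.88  0.27  0.82  0.05]
1.00 [ 0.17  0.55 -0.78  1.99  0.53  0.82 -1.49] [ 0.2   0.56 -0.82  1.99  0.56  0.83 -0.61] [ 0.57  0.51 -0.47  1.88  0.31  0.83  0.27]
1.25 [ 0.2   0.57 -0.83  1.99  0.57  0.83 -1.27] [ 0.21  0.57 -0.84  1.99  0.57  0.84 -0.37] [ 0.61  0.52 -0.52  1.87  0.34  0.84  0.49]
1.
[... 256 characters left out ...]
36  0.84  0.97]
2.00 [ 0.2   0.57 -0.83  1.99  0.56  0.83 -0.52] [ 0.25  0.6  -0.91  1.98  0.62  0.86  0.34] [ 0.65  0.53 -0.59  1.87  0.38  0.85  1.2 ]
2.25 [ 0.22  0.57 -0.85  1.98  0.58  0.84 -0.28] [ 0.27  0.61 -0.93  1.98  0.64  0.87  0.57] [ 0.68  0.54 -0.62  1.87  0.41  0.86  1.43]
2.50 [ 0.23  0.58 -0.87  1.98  0.6   0.85 -0.04] [ 0.28  0.62 -0.95  1.98  0.65  0.88  0.81] [ 0.72  0.56 -0.68  1.87  0.45  0.88  1.65]
2.75 [ 0.25  0.59 -0.89  1.98  0.61  0.86  0.2 ] [ 0.31  0.64 -0.99  1.98  0.68  0.9   1.04] [ 1.03  0.79 -1.19  1.85  0.83  1.11  1.6 ]
3.00 [ 0.26  0.6  -0.91  1.98  0.63  0.87  0.43] [ 0.42  0.76 -1.19  1.97  0.84  1.02  1.16] [ 1.03  0.79 -1.19  1.85  0.83  1.11  1.85]
```

```bash
python3 - <<'E'
from h import *
p=.5
env.reach([*TUB,.27],Q(p));st("above")
print(env.movel([*TUB,.156],velocity=.08,stop_force=6));st("down")
env.grip(.05,f_grip=25);s=st("grip")
for i in range(1,3):
    env.movel([*TUB,.156],rot=Q(p+.15*i));st(i)
    s=env.get_state()
    if abs(s["torque"][2])>2: break
E
```

```text
above t3.0 tcp [0.4994 0.1697 0.2699] F [0.1 0.  0.3] T [-0.02  0.02  0.01] op 0.0855 gf 0.0
False
down t4.6 tcp [0.4993 0.1707 0.1565] F [ 0.  -0.3  0.3] T [-0.06  0.01  0.01] op 0.0852 gf 0.0
grip t4.9 tcp [0.4992 0.1706 0.1565] F [-1.2 -0.9  5.5] T [-0.19  0.29  0.06] op 0.0591 gf 26.8
1 t5.2 tcp [0.4995 0.1708 0.1565] F [ 0.  -0.4  4.9] T [-0.01  0.11  0.1 ] op 0.0592 gf 27.1
2 t5.5 tcp [0.4995 0.1708 0.1565] F [-0.4 -0.6  4.5] T [-0.04  0.08  0.12] op 0.0593 gf 27.2
```

```bash
python3 - <<'E'
from h import *
p=.5
for a in (.6,.89):
    env.movel([*TUB,.156],rot=Q(p+a));st(a)
print(env.movel([*TUB,.20],velocity=.05,stop_force=12));st("lift")
env.movel([*TUB,.30],velocity=.15);st("up")
t,d=camera("top");s,e=camera("scene")
f=lambda x,u,v,w,h:cv2.resize(x[v:v+h,u:u+w],(400,400),interpolation=cv2.INTER_CUBIC)
cv2.imwrite("pics/lift.png",np.hstack([f(t,180,190,130,130),f(s,290,170,150,150)]))
E
```

```text
0.6 t6.0 tcp [0.4995 0.1709 0.1565] F [-0.3 -0.7  5.4] T [0.01 0.09 0.05] op 0.0591 gf 27.1
0.89 t6.4 tcp [0.4995 0.1709 0.1565] F [-0.5 -0.2  5.8] T [0.08 0.13 0.05] op 0.0591 gf 27.1
False
lift t7.5 tcp [0.4988 0.1703 0.1997] F [ 0.3 -0.1 -1.7] T [-0.02  0.03 -0.  ] op 0.0594 gf 27.0
up t8.3 tcp [0.4986 0.1701 0.2991] F [-0.1  0.1 -1.7] T [-0.   -0.   -0.01] op 0.0592 gf 27.1
```

View pics/lift.png

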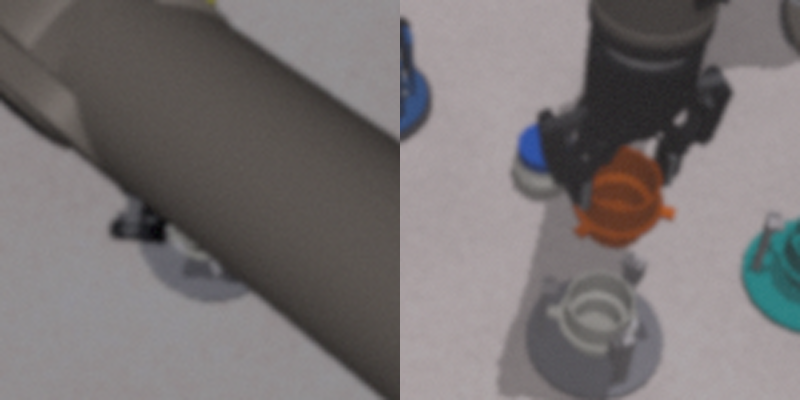

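The tub is free and held upright above the grey stand. Two tabs are visible, at crop (580,225) and (668,212), so I can check its yaw before placing it.

```bash
python3 - <<'E'
from h import *
for u,v in((580,225),(668,212)):
    w=ray("scene",(290+(u-400)*.375,170+v*.375),.2146);print(w[:2],np.arctan2(*(w[:2]-[.4986,.1701])[::-1]),np.hypot(*(w[:2]-[.4986,.1701])))
p=.5+.89
env.movel([*CAT,.30],velocity=.25);st("over")
print(env.movel([*CAT,.20],velocity=.10,stop_force=5));st("a")
print(env.movel([*CAT,.168],velocity=.03,stop_force=4));st("b")
E
```

```text
[0.53338506 0.1734161 ] 0.09504382786404196 0.034942768812427714
[0.46868733 0.19582645] 2.431291898598599 0.03945399863173282
over t9.9 tcp [ 0.5484 -0.175   0.3002] F [ 0.4 -0.9 -1.2] T [-0.04  0.01 -0.02] op 0.0592 gf 27.1
False
a t11.1 tcp [ 0.5489 -0.1768  0.2007] F [-0.2 -0.7 -0.6] T [ 0.04 -0.01 -0.02] op 0.0591 gf 27.1
False
b t12.3 tcp [ 0.5485 -0.1769  0.1682] F [ 0.9 -0.4 -0.8] T [-0.08  0.06 -0.01] op 0.0593 gf 27.1
```

It passed the wall level (.1785) without contact, so the tabs are in the notches. I'll feel for the catches.

```bash
python3 - <<'E'
from h import *
r=env.movel([*CAT,.163],velocity=.015,stop_force=2.5);print(r);s=st("touch")
s1,e=camera("scene")
f=lambda x,u,v,w,h:cv2.resize(x[v:v+h,u:u+w],(500,500),interpolation=cv2.INTER_CUBIC)
cv2.imwrite("pics/nest.png",f(s1,225,140,110,110))
E
```

```text
True
touch t12.6 tcp [ 0.5485 -0.1769  0.1655] F [-0.1 -0.3  1.5] T [-0.03 -0.05 -0.06] op 0.0594 gf 27.3
```

View pics/nest.png

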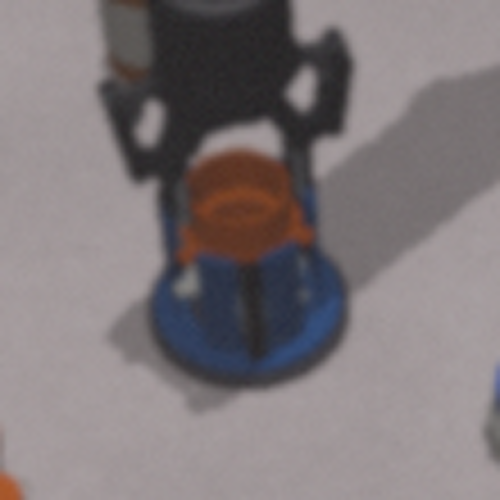

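Both front tabs sit in the notches, at about (190,245) and (305,235). I'll release, rise and look.

```bash
python3 - <<'E'
from h import *
env.grip(.085);st("open");env.dwell(.5)
env.movel([*CAT,.26],velocity=.1);st("up")
s,e=camera("scene");P=cloud("scene",e,(245,150,315,235)).reshape(-1,3)
px=s[150:235,245:315].reshape(-1,3);h=cv2.cvtColor(px[None],cv2.COLOR_BGR2HSV)
m=cv2.inRange(h,(3,120,50),(20,255,255))[0]>0
q=P[m];print(len(q),np.percentile(q[:,2],[2,50,90,95,98,100]))
q=q[q[:,2]>np.percentile(q[:,2],98)-.008];print(cv2.minEnclosingCircle(q[:,:2].astype(np.float32)))
cv2.imwrite("pics/nest2.png",cv2.resize(s[140:250,225:335],(500,500),interpolation=cv2.INTER_CUBIC))
E
```

```text
open t13.0 tcp [ 0.5479 -0.177   0.1653] F [ 0.8 -0.1 -0.5] T [-0.02 -0.01  0.02] op 0.0850 gf 0.0
up t14.6 tcp [ 0.548  -0.1769  0.2593] F [ 0.2 -0.1 -0.6] T [-0.01 -0.02  0.02] op 0.0854 gf 0.0
493 [0.07042915 0.09489172 0.11296844 0.11574538 0.11725961 0.95207511]
((0.691612958908081, 0.18426275253295898), 0.41827666759490967)
```

View pics/nest2.png

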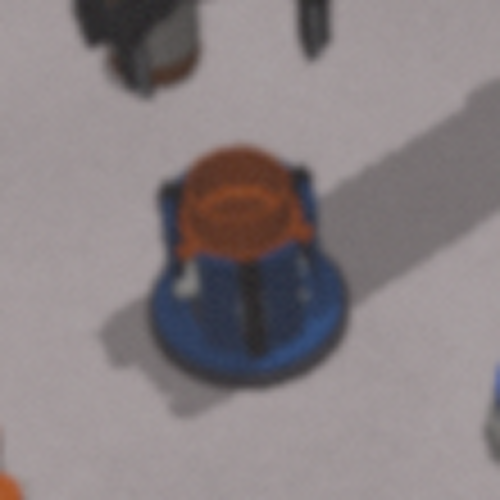

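The tub rests on the catches with its rim at about 0.115 m (origin about .053). Now I'll press on the rim with both fingertips.

```bash
python3 - <<'E'
from h import *
env.grip(.046);st("g")
print(env.movel([*CAT,.200],velocity=.08,stop_force=4));st("near")
print(env.movel([*CAT,.165],velocity=.02,stop_force=4));s=st("touch")
z0=s["tcp_pos"][2]
print(env.movel([*CAT,z0-.020],velocity=.015,stop_force=28));s=st("press")
env.movel([*CAT,.27],velocity=.1);env.dwell(.2)
s,e=camera("scene");P=cloud("scene",e,(245,150,315,235)).reshape(-1,3)
m=cv2.inRange(cv2.cvtColor(s[150:235,245:315],cv2.COLOR_BGR2HSV),(3,120,50),(20,255,255)).ravel()>0
q=P[m&(P[:,2]<.14)];print(np.percentile(q[:,2],[90,95,98]))
q=q[q[:,2]>np.percentile(q[:,2],98)-.006];A=np.c_[q[:,:2]-CAT,np.ones(len(q))];print(np.linalg.lstsq(A,q[:,2],rcond=None)[0],len(q),cv2.minEnclosingCircle(q[:,:2].astype(np.float32)))
cv2.imwrite("pics/home.png",cv2.resize(s[140:250,225:335],(500,500),interpolation=cv2.INTER_CUBIC));st("end")
E
```

```text
g t15.1 tcp [ 0.5484 -0.1768  0.26  ] F [0.8 0.7 0.5] T [-0.02 -0.01 -0.01] op 0.0457 gf 0.0
False
near t16.0 tcp [ 0.5488 -0.1767  0.2004] F [-0.5 -0.6  1.1] T [-0.06 -0.03 -0.01] op 0.0457 gf 0.0
True
touch t17.0 tcp [ 0.5484 -0.1766  0.1794] F [0.6 0.1 0.5] T [ 0.03 -0.11  0.  ] op 0.0463 gf 0.5
True
press t17.8 tcp [ 0.548  -0.177   0.1723] F [-1.9  1.2  7.6] T [0.04 0.37 0.03] op 0.0463 gf 3.9
[0.10296635 0.10433152 0.10572275]
[-0.0058201   0.04559648  0.10280712] 74 ((0.5491458177566528, -0.17541161179542542), 0.03023606725037098)
end t19.1 tcp [ 0.5482 -0.1768  0.2696] F [-0.7  0.7  0.1] T [ 0.06  0.   -0.03] op 0.0461 gf 0.0
```

View pics/home.png

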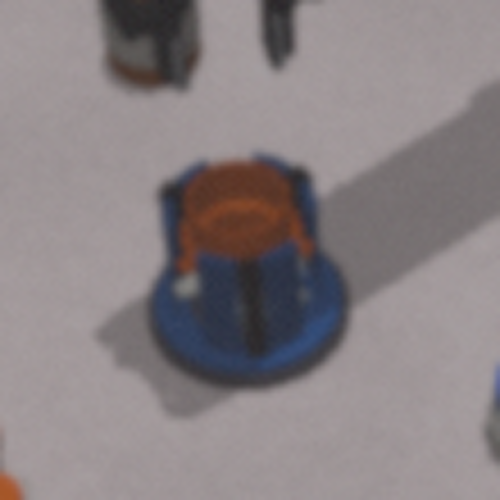

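The rim dropped by about 12 mm, to about .103, but the press stopped early. I'll press again with the fingers turned a quarter turn, to make sure the tub is fully seated and level.

```bash
python3 - <<'E'
from h import *
env.reach([*CAT,.22],Q(1.39-np.pi/2));st("turn")
print(env.movel([*CAT,.178],velocity=.08,stop_force=6))
print(env.movel([*CAT,.155],velocity=.015,stop_force=20));st("press")
env.movel([*CAT,.30],velocity=.15);env.dwell(.2)
Z=[];T=[];C=[]
for i in range(6):
  for n,b in(("scene",(245,150,315,235)),):
    s,e=camera(n);P=cloud(n,e,b).reshape(-1,3);m=cv2.inRange(cv2.cvtColor(s[b[1]:b[3],b[0]:b[2]],cv2.COLOR_BGR2HSV),(3,120,50),(20,255,255)).ravel()>0
    r=np.hypot(*(P[:,:2]-CAT).T);q=P[m&(P[:,2]<.115)&(P[:,2]>.097)&(r<.034)&(r>.025)]
    A=np.c_[q[:,:2]-CAT,np.ones(len(q))];T.append(np.linalg.lstsq(A,q[:,2],rcond=None)[0]);C.append(q[:,:2].mean(0));Z.append(np.percentile(q[:,2],95))
print(np.mean(T,0),np.mean(C,0),np.mean(Z));st("end")
E
```

```text
turn t20.4 tcp [ 0.5485 -0.1767  0.2201] F [-0.2  0.4 -0.1] T [-0.04 -0.01 -0.01] op 0.0464 gf 0.0
False
True
press t21.8 tcp [ 0.5485 -0.1768  0.1723] F [-2.4 -0.7  6.5] T [0.07 0.37 0.03] op 0.0460 gf 3.6
[0.00325516 0.03983072 0.10137745] [ 0.5510492  -0.16873759] 0.10592631788246071
end t23.3 tcp [ 0.5484 -0.1768  0.2999] F [0.4 0.1 0.2] T [-0.04 -0.02  0.05] op 0.0460 gf 0.0
```

```bash
python3 - <<'E'
from h import *
env.reach([.5,-.5,.35],Q(.4));st("away")
for n,b in(("scene",(245,150,315,235)),("top",(354,198,424,268))):
  T=[];W=[];C=[];F=[]
  for i in range(8):
    s,e=camera(n);P=cloud(n,e,b).reshape(-1,3);hs=cv2.cvtColor(s[b[1]:b[3],b[0]:b[2]],cv2.COLOR_BGR2HSV)
    m=cv2.inRange(hs,(3,120,40),(20,255,255)).ravel()>0;r=np.hypot(*(P[:,:2]-CAT).T)
    q=P[m&(P[:,2]<.115)&(P[:,2]>.096)&(r<.034)];T.append(np.median(q[:,2]));C.append(q[:,:2].mean(0))
    A=np.c_[q[:,:2]-CAT,np.ones(len(q))];F.append(np.linalg.lstsq(A,q[:,2],rcond=None)[0])
    w=P[~m&(r>.037)&(r<.047)&(P[:,2]>.084)&(P[:,2]<.1)];W.append(np.median(w[:,2]))
  print(n,"rim",np.mean(T),"wall",np.mean(W),len(q),len(w),np.mean(C,0),"plane",np.mean(F,0))
  cv2.imwrite(f"pics/fin_{n}.png",s)
t=[cv2.imread("pics/fin_top.png")[198:268,354:424],cv2.imread("pics/fin_scene.png")[160:230,245:315]]
cv2.imwrite("pics/fin.png",np.hstack([cv2.resize(x,(400,400),interpolation=cv2.INTER_CUBIC) for x in t]))
E
```

```text
away t24.6 tcp [ 0.501  -0.4983  0.3499] F [-0.1  0.5 -0.2] T [0.03 0.   0.03] op 0.0464 gf 0.0
scene rim 0.10137932941475661 wall 0.09323598573980557 119 223 [ 0.54945157 -0.17174723] plane [0.00491061 0.03371108 0.10107824]
top rim 0.1012002376233283 wall 0.09121651329640652 127 264 [ 0.54818247 -0.17660183] plane [-0.00336983  0.00047559  0.10113726]
```

View pics/fin.png

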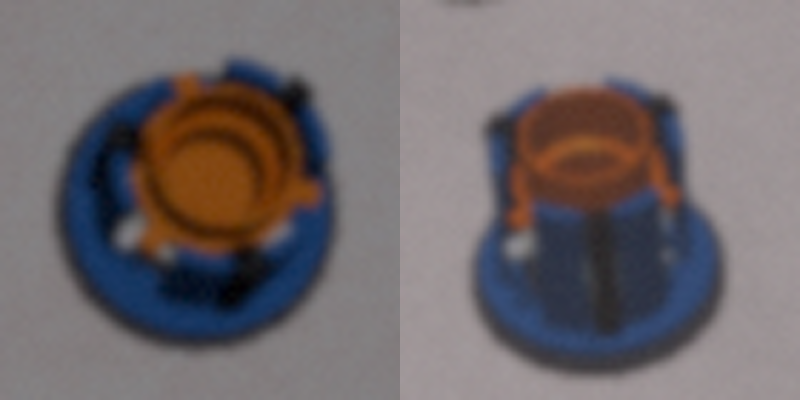

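The rim is 10 mm above the wall top (101 against 91 mm) and level in the top view. All three tabs sit low in the notches, at about (190,85), (310,195) and (150,245), so the tub is home. I'll hand in.

```bash
python3 -c "
from cell import job;print(job.job_done())"
```

```text
the job is handed in; nothing more can be done
None
```

I freed the orange tub from the hook stand, nested it in the ring's notches, let go and pressed it home; cameras show it level and seated, no other object was touched by intent, and I handed the job in at about 25 s (no verdict returned).

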